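# Clamp the gate of a mosaic casting mould

## Task

Get the casting mould ready for pouring: swing its hinged gate shut until it rests on the rubber seal, bring the clamp's wire bail over the hook on top of the gate and draw it back until its bar sits snug under the hook's lip, then press the lever down past centre until it lies fully home. Go gently by feel, neither shoving the gate, hauling on the bail nor forcing the lever, and leave the things lying around the mould where they are.

Things in the scene. Friction and masses are not known exactly. Their poses are not given: they have to be found in the camera images.
- mould: Wooden casting mould, fixed: three walls 40 mm thick on a board 260 by 305 mm; wall tops 72 mm above the table. A pull-action toggle clamp sits on the wall nearest the robot. Origin: on the table under the clamp's lever pivot. y: along that wall towards the gate, the clamp's line (clamp and hook lie at x = 0). x: across to the far wall (outer face at 210 mm). z up. Walls end at y = 32 mm.
- gate: Fourth side of the mould: board 226 mm long, 36 mm thick, 14 to 72 mm above the table, hinged upright at the far corner, stays where left. Origin: on the hinge axis at table height, at x 213.5, y 36 mm of the mould. Axes: the mould's when shut; open, it is turned clockwise from above by 0.16 to 0.42 rad, free end away from the walls. In its frame the board spans x -233 to -7 mm, y 3 to 39 mm (outer face y = 39).
- seal_face (a point): Where the outer face of the black rubber bulb seal on the end of the clamp wall should be, 42 mm up, 45 mm from the pivot along the mould's y. Not exact: the seal is worn and stands 11.5 to 14.5 mm off the wall (13 here), not measured. The gate's inner face comes to rest on it; it yields 8 N per mm.
- hook (a point): On the gate's top (72 mm up), gate's axes: foot of the hook's outer face, mid-width. Not exact: the hook plate is bolted through slots and really sits up to 3.5 mm either way along y. Hook: post 8 mm thick in y, 16 wide; its lip, 9 to 13 mm above the gate's top, reaches 4 mm outward (+y) over the throat, where the bar lies on the gate's top, against the post.
- bail_bar (a point): Middle of the bail's cross bar. The bail is a U of 5 mm steel wire, 31 mm wide outside, the bar 84 mm from its pivot. Axes: y along the rods from pivot to bar, x along the bar, z up when level. Starts raised 25 to 55 degrees above level. Pivot stiff (0.02 N m): it stays where left and lifts as the lever is lowered, unless the hook's lip holds it down.
- bail_pivot (a point): Bail's pivot on the lever, 20 mm from the lever pivot towards the handle. It moves with the lever, so the lever follows when the bail is drawn: leaning over towards the gate it lets the bar reach 85 mm from the lever pivot, and with the lever home 64 mm.
- pivot (a point): The lever's pivot, fixed on the mould, 88 mm above the table, mould's axes.
- lever (a joint): Clamp lever, rad: 0 = fully home, flat along the wall, pointing to the mould's -y; 1.57 upright; 2.1 leaning to the gate, its stop. Starts at 1.25 to 1.6. Stiff (0.03 N m): stays where left. With the bail hooked it gets heavy somewhere between 1.5 and 0.4, takes up to 12 N at grip, goes over centre at about 0.15 and then draws itself to a hard stop at 0.
- grip (a point): On the axis of the lever's black rubber handle, where to press: 68 mm from the lever pivot. The handle is round, 14 mm thick, and runs from 30 to 82 mm from the pivot. y axis points to the pivot; z is the side that is uppermost when home.
- tessera_box: Bystander, leave alone: open cardboard box of mosaic stones, 150 by 150 by 70 mm, to the left. Origin under its centre.
- green_shard: Bystander, leave alone: flat green glazed tile shard, 70 mm, 7 mm thick, by the clamp wall on the robot's side. Origin under its centre.
- yellow_strip: Bystander, leave alone: flat yellow tile strip, 22 by 65 mm, 7 mm thick, by the clamp wall on the robot's side. Origin under its centre.
- tack_hammer: Bystander, leave alone: small hammer, 260 mm long, lying to the right. Origin under its middle.
- nippers: Bystander, leave alone: mosaic nippers, 180 mm long, lying at the far right. Origin under the pivot.
- tessera_jar: Bystander, leave alone: jar, 72 mm across, 105 mm high, far left. Origin under its centre.
- adhesive_tub: Bystander, leave alone: white tub, 90 mm across, 85 mm high, right. Origin under its centre.

How it is judged:
On the way, in this order (a step that is already met when the one before it is completed fails the run):
1. the gate is swung shut, on to its seal (y of hook in the frame of mould below 0.071 m and contact force between gate and mould above 0.15 N), for 0.1 s.
2. the bail's bar lies low behind the hook, with the lever still up (y of bail_bar in the frame of hook between -0.003 and 0.009 m and z of bail_bar in the frame of hook below 0.0078 m and value of joint lever above 0.5 rad), for 0.2 s.
At the end, for the whole second after the job is handed in: The lever lies home (within 0.06 rad), the bail's bar is under the lip of the hook (from 3 mm inside to 9 mm outside the hook point, less than 8.2 mm above the gate's top) and pulls the gate on to its seal (more than 3 N) (value of joint lever below 0.06 rad and y of bail_bar in the frame of hook between -0.003 and 0.009 m and z of bail_bar in the frame of hook below 0.0082 m and contact force between bail and gate above 3 N); the robot touches nothing.
It fails at once if the gate is shoved (more than 15 N) (contact force between the fingers and gate above 15 N).
It fails at once if the bail is hauled or pressed against the hook or the gate (more than 12 N while the gripper is on it) (contact force between bail and gate above 12 N and contact force between the fingers and bail above 0.5 N).
It fails at once if the lever is forced (more than 25 N) (contact force between the fingers and lever above 25 N and contact force between the fingers and bail below 0.5 N).
It fails at once if something lying around is moved by more than 20 mm (distance of any of tessera_box, green_shard, yellow_strip, tack_hammer, nippers, tessera_jar, adhesive_tub from where it was at the start of the episode above 0.02 m).
It also fails if it takes over 67 s, if anything falls off the work surface, if the arm or the gripper's body presses on something with over 40 N, if the wrist force passes 120 N, or if a joint passes its speed limit or range.

## Robot

A 7-joint arm with a two-finger parallel gripper is mounted at the origin on the work surface. World frame = base frame: x ahead of the robot, y to its left, z up, the work surface at z = 0. Lengths are in m, angles in rad, forces in N, time in s.
With the tool pointing down it reaches from about 0.4 to 0.85 m from the base axis. Payload 4.5 kg.
Tool frame: the origin (TCP) lies at the very end of the fingers, on their centre line; the grasp point (between the pads) lies 19 mm behind it (tcp_to_grasp is the z of the grasp point in the tool frame, in m); z points along the fingers, y is the line along which they close (so a half turn about z gives the same grasp; the last joint's range is limited). The gripper opens to 88 mm and grips with 3 to 60 N. Pads are 18 mm wide; open, the fingers measure 123 mm over their backs; the gripper's body (75 mm by 187 mm) begins 45 mm behind the grasp point.
Start: joints at [1.234, 0.689, -0.195, 1.565, 0.157, 0.902, -0.215], TCP at [0.227, -0.583, 0.239] pointing down, gripper open.
Joint ranges: [-3.01, 3.01], [-0.46, 2.08], [-1.47, 1.51], [0.13, 2.56], [-1, 4.14], [0.04, 2.09], [-2.66, 2.66]. Speed limits (rad/s): [2.57, 2.57, 3.14, 3.14, 3.14, 3.14, 3.14].

## Interface

Orientations are given as a unit quaternion [x, y, z, w].
In Python, from plant import * gives the robot as it stands. The module is installed in compiled form; this text tells all that it offers.
- The arm moves only by the shell command python3 -m jog 'ROWS' [OPENING] [FORCE]. ROWS is JSON, a list that holds one entry, the list of rows, each a list of 6 numbers: the shift along the tool's x, y, z in m, then the turn, a rotation vector about the tool's x, y, z in rad. In form: [[[dx, dy, dz, ax, ay, az], ...]]. A call has 1 to 12 rows; each row shifts and turns the commanded pose from where the row before left it, along the tool's axes as they then stand; what a row does not reach is not made up. A row lasts 1/8 s, in which the tool goes at most 62.5 mm and 10.7 degrees, less where a joint would pass 70% of its speed; a pose out of reach is approached as far as the arm can. A call with a gripper value outside its range is refused whole. OPENING is the finger opening in m, from 0 to 0.0881, set as the call begins (- or left out, the last holds). The fingers move at their own pace and stop on an object; FORCE is the grip in N (left out, the last holds). Time passes only in rows, so rows that do not move let the fingers close. It gives the time, the measured TCP pose, the force, the opening and the grip force at its end, in the units of the state.
- get_state(): the state, without advancing time (a new reading comes with each control period).
- snapshot(name): name is "scene" or "top" or "wrist"; returns a dict with "frame" (400x640x3 uint8, red, green, blue), "mtx" (3x3 intrinsics, pixels), "xyz" and "orientation" of the camera in the world; the wrist camera has in their place "mount" (4x4, takes a point from camera to tool coordinates, whose origin is the TCP and whose axes are the flange's). Camera axes: x right, y down, z forward; pixel columns grow to the right and rows downward; lengths in m; the calibration is good to about 2 mm. A picture is of the moment at which its call begins: read the wrist's pose just before it. There is no depth.
- finish_job(): hands the job in; it is judged then, once.
The state is a dict: "clock": time; "q": joint angles; "qd": joint speeds; "joint_torque": joint torques, N m; "tool_pos": TCP position; "eef_rot": TCP orientation; "contact_force": force on the tool from outside, world axes, zero at the start; "moment": the same for the moment, N m; "opening": opening from 0.0 (shut) to 1.0 (fully open); "finger_force": force on a finger pad.
Only numpy, scipy, OpenCV 4.12 (cv2) and the standard library are available. Lean on these libraries where they do the work, as an engineer would, in place of code of your own. Each camera call takes 0.05 s, during which the arm holds its last target. There are 200 camera calls.

## Working session

There is one attempt and no reset: what is moved stays moved. The work goes in short steps, Python scripts to look and compute and a shell command to move; the robot and the scene stay as the last step left them, time stands still between calls to the robot, and variables do not carry over. Pictures are saved under pics/ and viewed, at most 10 in all, crops included, and the job is handed in when it is done.

```bash
mkdir -p pics; ls
python3 - <<'E'
from plant import *
import cv2,json
s=get_state();print({k:(v if isinstance(v,(float,int)) else [round(float(x),4) for x in v]) for k,v in s.items()})
for n in ("scene","top","wrist"):
    d=snapshot(n); cv2.imwrite(f"pics/{n}0.png",d["frame"][:,:,::-1]); print(n,{k:v.tolist() if hasattr(v,'tolist') else v for k,v in d.items() if k!="frame"})
E
```

```text
pics
{'clock': 0.0, 'q': [1.2338, 0.69, -0.1945, 1.5663, 0.1573, 0.9025, -0.2151], 'qd': [0.0005, -0.0, 0.0011, 0.0006, -0.0006, -0.0016, -0.0005], 'joint_torque': [-0.0003, -52.755, -1.2664, -15.3424, -0.0525, 0.0066, 0.0002], 'tool_pos': [0.2262, -0.582, 0.2379], 'eef_rot': [0.9829, 0.1844, -0.0002, -0.0009], 'contact_force': [-0.3992, -0.0644, 0.1699], 'moment': [-0.0429, -0.0254, 0.0569], 'finger_force': 0.0, 'opening': 0.9986074971302911}
scene {'mtx': [[386.88833303529424, 0.0, 323.8026622940313], [0.0, 386.88833303529424, 198.18368524498845], [0.0, 0.0, 1.0]], 'xyz': [0.9387694854366512, -0.5232827526679339, 1.065555789281476], 'orientation': [0.9030809371032303, 0.3310727877321775, -0.09851275387301656, -0.25520749908329515]}
top {'mtx': [[484.2466930654708, 0.0, 317.20833879920343], [0.0, 484.2466930654708, 190.44714171848346], [0.0, 0.0, 1.0]], 'xyz': [0.26446753229145337, -0.045842718035736627, 1.5776073056411273], 'orientation': [-0.6979992211593594, 0.7096660849109478, -0.06796450929072886, 0.06746821966648771]}
wrist {'mtx': [[289.821467030889, 0.0, 318.22397975373775], [0.0, 289.821467030889, 201.49539795797065], [0.0, 0.0, 1.0]], 'mount': [[-0.00017671356477262353, -0.9488296339546155, -0.3157883698014612, 0.08197503773262875], [0.9999997268761543, -0.0003942962070381178, 0.0006251224812668475, 0.0005170464552789467], [-0.0007176488915166248, -0.3157881730845053, 0.9488294444841059, -0.14559075245859998], [0.0, 0.0, 0.0, 1.0]]}
```

View pics/scene0.png

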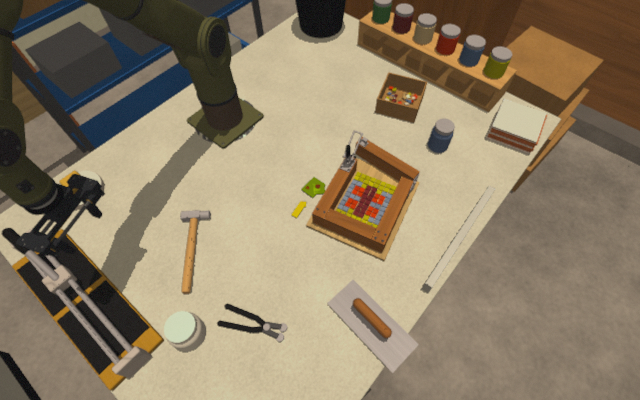

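View pics/top0.png

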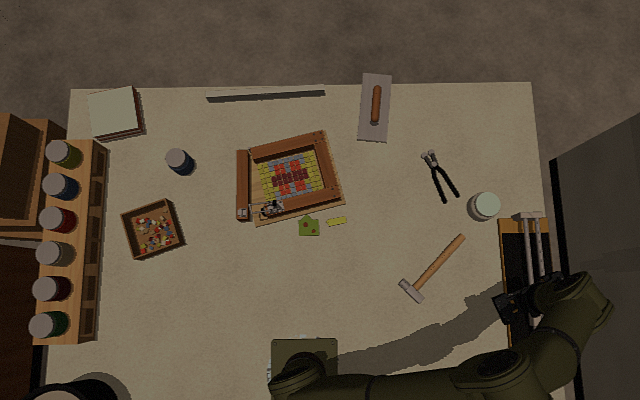

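The scene view shows the mould at about (365,195). In the top view the mould is at (240–345,130–225), with the gate on its left at x≈242 and the clamp at (270,208). I'll enlarge the top crop next.

Run:
```python
import cv2
a=cv2.imread('pics/top0.png')[120:240,225:355]
cv2.imwrite('pics/topc.png',cv2.resize(a,None,fx=5,fy=5,interpolation=cv2.INTER_CUBIC))
```

```text
(no output)
```

View pics/topc.png

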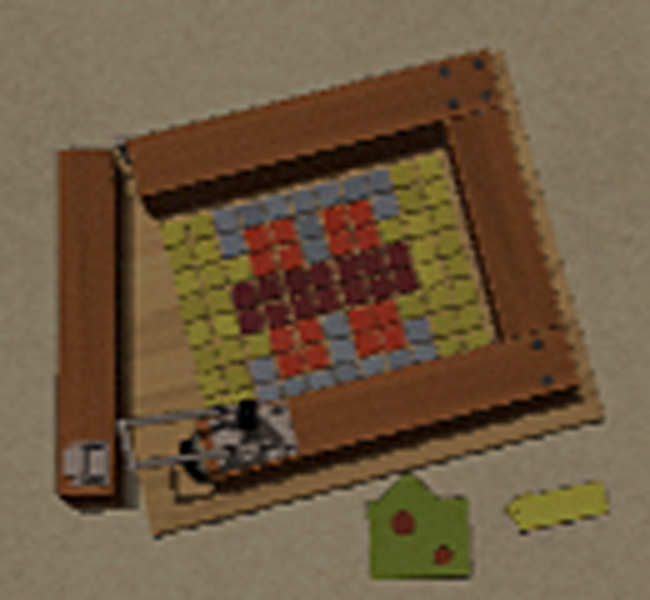

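The enlarged crop shows:
- far wall top corners at about (127,148) and (490,50), and the near-right corner at (580,388)
- gate top from (60,150) to (118,497), with the hook at (88,463)
- bail bar end at (122,420)–(132,465), and the handle (black) around (248,415)

Next I'll work out poses from these.

```bash
cat > h.py <<'E'
from plant import *
import numpy as np, cv2
from scipy.spatial.transform import Rotation as R
def camT(d,s=None):
    if "mount" in d:
        T=np.eye(4);T[:3,:3]=R.from_quat(s["eef_rot"]).as_matrix();T[:3,3]=s["tool_pos"];T=T@np.array(d["mount"]);return T[:3,:3],T[:3,3]
    return R.from_quat(d["orientation"]).as_matrix(),np.array(d["xyz"])
def ray(d,C,uv):
    K=np.array(d["mtx"]);return C[0]@np.linalg.solve(K,[uv[0],uv[1],1.])
def atz(d,C,uv,z):
    r=ray(d,C,uv);return C[1]+r*(z-C[1][2])/r[2]
def proj(d,C,P):
    q=np.array(d["mtx"])@(C[0].T@(np.array(P)-C[1]));return q[:2]/q[2]
def tri(obs): # list of (d,C,uv)
    A=0;b=0
    for d,C,uv in obs:
        r=ray(d,C,uv);r/=np.linalg.norm(r);M=np.eye(3)-np.outer(r,r);A=A+M;b=b+M@C[1]
    return np.linalg.solve(A,b)
E
python3 - <<'E'
from h import *
np.set_printoptions(precision=4,suppress=True)
d=snapshot("top");C=camT(d)
f=lambda u,v,z:atz(d,C,(225+u/5,120+v/5),z)
for n,u,v,z in [("farL",127,148,.072),("farR",490,50,.072),("nearR",580,388,.072),("brdNL",155,537,.01),("brdNR",603,420,.01),("gateTL",60,150,.072),("gateTR",115,150,.072),("gateBL",58,497,.072),("gateBR",118,497,.072),("hook",88,463,.085),("hookL",68,463,.072),("hookR",108,463,.072),("barF",122,420,.14),("barN",132,465,.14),("handle",248,415,.16),("shard",418,535,0),("strip",557,507,0)]: print(n,f(u,v,z))
E
```

```text
farL [0.6944 0.1636 0.072 ]
farR [ 0.7564 -0.0714  0.072 ]
nearR [ 0.5326 -0.1241  0.072 ]
brdNL [0.4499 0.1514 0.01  ]
brdNR [ 0.5221 -0.1418  0.01  ]
gateTL [0.6938 0.2067 0.072 ]
gateTR [0.6932 0.1713 0.072 ]
gateBL [0.4687 0.2046 0.072 ]
gateBR [0.4681 0.167  0.072 ]
hook [0.488  0.1841 0.085 ]
hookL [0.4901 0.1986 0.072 ]
hookR [0.4897 0.1735 0.072 ]
barF [0.5055 0.1555 0.14  ]
barN [0.4781 0.1492 0.14  ]
handle [0.5039 0.0779 0.16  ]
shard [ 0.4495 -0.0193  0.    ]
strip [ 0.4664 -0.1107  0.    ]
```

```bash
cat >> h.py <<'E'
np.set_printoptions(precision=4,suppress=True)
import json,os
M=json.load(open('m.json')) if os.path.exists('m.json') else dict(o=[.4987,.0811],a=.248)
def mR(): return R.from_euler('z',M['a'])
def m2w(p): return mR().apply(p)+np.array(M['o']+[0])
def w2m(p): return mR().inv().apply(np.array(p)-np.array(M['o']+[0]))
def tool(tilt,yaw=0.): # tool x=+mould y, y=+mould x, leaning back to +y by tilt
    B=np.array([[0,1,0],[1,0,0],[0,0,-1.]])  # columns tool axes in mould
    return mR()*R.from_euler('z',yaw)*R.from_euler('x',-tilt)*R.from_matrix(B)
def row(pos,rot,n):
    s=get_state();R0=R.from_quat(s["eef_rot"]);w=(R0.inv()*rot).as_rotvec()/n
    A=sum((R0*R.from_rotvec(w*k)).as_matrix() for k in range(n))
    d=np.linalg.solve(A,np.array(pos)-s["tool_pos"]);print(n,"x",np.round(np.r_[d,w],4).tolist());return d,w
def st(): 
    s=get_state();e=(tool(0).inv()*R.from_quat(s["eef_rot"])).as_rotvec()
    print("t",round(s["clock"],2),"mould pos",w2m(s["tool_pos"]),"rot(toolaxes)",e,"F mould",mR().inv().apply(s["contact_force"]),"open",round(s["opening"],3),"q",np.round(s["q"],2))
E
python3 - <<'E'
from h import *
row(m2w([0,.10,.26]),tool(0),18); st()
E
```

```text
18 x [0.0476, -0.0097, -0.0012, -0.0001, -0.0, -0.0804]
t 0.2 mould pos [-0.4268 -0.5762  0.2382] rot(toolaxes) [0.0009 0.0007 1.4479] F mould [-0.3763  0.5725  0.3411] open 1.002 q [ 1.23  0.69 -0.19  1.57  0.16  0.9  -0.22]
```

```bash
python3 -m jog '[[[0.0476,-0.0097,-0.001,0,0,-0.08],[0.0476,-0.0097,-0.001,0,0,-0.08],[0.0476,-0.0097,-0.001,0,0,-0.08],[0.0476,-0.0097,-0.001,0,0,-0.08],[0.0476,-0.0097,-0.001,0,0,-0.08],[0.0476,-0.0097,-0.001,0,0,-0.08],[0.0476,-0.0097,-0.001,0,0,-0.08],[0.0476,-0.0097,-0.001,0,0,-0.08],[0.0476,-0.0097,-0.001,0,0,-0.08]]]' 0.04
python3 -m jog '[[[0.0476,-0.0097,-0.001,0,0,-0.08],[0.0476,-0.0097,-0.001,0,0,-0.08],[0.0476,-0.0097,-0.001,0,0,-0.08],[0.0476,-0.0097,-0.001,0,0,-0.08],[0.0476,-0.0097,-0.001,0,0,-0.08],[0.0476,-0.0097,-0.001,0,0,-0.08],[0.0476,-0.0097,-0.001,0,0,-0.08],[0.0476,-0.0097,-0.001,0,0,-0.08],[0.0476,-0.0097,-0.001,0,0,-0.08],[0,0,0,0,0,0],[0,0,0,0,0,0]]]'
python3 - <<'E'
from h import *
s=get_state();d=snapshot("wrist");st()
cv2.imwrite('pics/w1.png',d["frame"][:,:,::-1])
import pickle;pickle.dump((s,d),open('w1.pkl','wb'))
E
```

```text
clock: 1.32
tool_pos: [0.4959, -0.2481, 0.2477]
eef_rot: [0.854, 0.52, 0.0, 0.0]
contact_force: [0.5, -0.2, -0.2]
opening: 0.457
finger_force: 0.0
clock: 2.7
tool_pos: [0.4778, 0.1773, 0.2565]
eef_rot: [0.618, 0.786, -0.0, 0.0]
contact_force: [0.5, -0.2, 0.0]
opening: 0.449
finger_force: 0.0
t 2.75 mould pos [0.0034 0.0976 0.2564] rot(toolaxes) [ 0.0005 -0.0014  0.0102] F mould [-0.3175  0.4904  0.0553] open 0.459 q [-0.1   0.56 -0.55  1.88  0.39  0.82 -0.61]
```

View pics/w1.png

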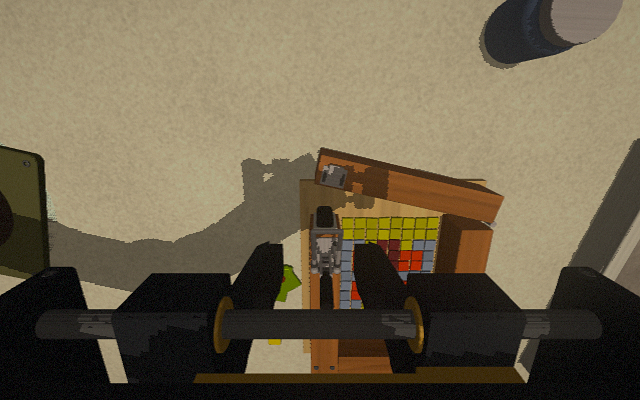

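The wrist view shows the gate open, from (320,165) at its free end (hook at (333,177)) to (490,205) at the hinge. The clamp handle is at (325,217). I'll shut the gate first: go outside it with the tool leaning out, fingers closed.

Run:
```python
from h import *
row(m2w([.025,.155,.056]),tool(.6),8)
```

```text
8 x [0.0137, 0.0026, 0.0227, -0.0004, -0.0748, -0.0012]
```

```bash
python3 -m jog '[[[0.0137,0.0026,0.0227,0,-0.075,-0.001],[0.0137,0.0026,0.0227,0,-0.075,-0.001],[0.0137,0.0026,0.0227,0,-0.075,-0.001],[0.0137,0.0026,0.0227,0,-0.075,-0.001],[0.0137,0.0026,0.0227,0,-0.075,-0.001],[0.0137,0.0026,0.0227,0,-0.075,-0.001],[0.0137,0.0026,0.0227,0,-0.075,-0.001],[0.0137,0.0026,0.0227,0,-0.075,-0.001],[0,0,0,0,0,0]]]' 0
python3 - <<'E'
from h import *
st();s=get_state();d=snapshot("wrist")
cv2.imwrite('pics/w2.png',d["frame"][:,:,::-1])
import pickle;pickle.dump((s,d),open('w2.pkl','wb'))
p=s["tool_pos"];q=w2m(p);row(m2w([.025,q[1]-.01,q[2]]),tool(.6),1)
E
```

```text
clock: 3.88
tool_pos: [0.483, 0.2388, 0.0535]
eef_rot: [0.586, 0.754, -0.184, 0.232]
contact_force: [0.0, 0.1, -0.5]
opening: 0.003
finger_force: 0.0
t 3.88 mould pos [0.0235 0.1567 0.0535] rot(toolaxes) [ 0.0058 -0.6014 -0.0017] F mould [ 0.0576  0.13   -0.476 ] open 0.003 q [-0.76  1.02 -0.14  1.75  0.77  0.94 -1.25]
1 x [-0.0065, 0.0007, 0.0066, -0.0038, 0.001, 0.0009]
```

View pics/w2.png

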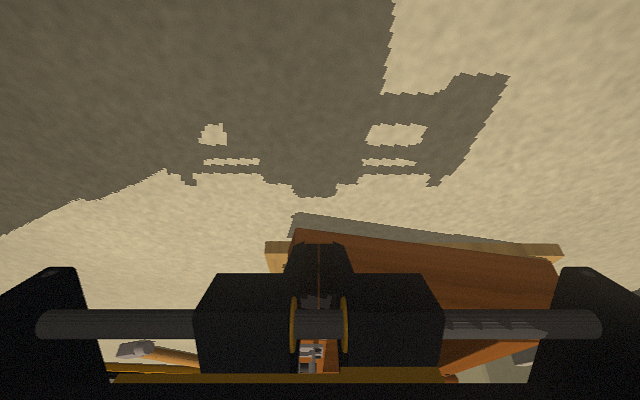

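The fingers stand just outside the gate's free end, with the gate's top edge running from (290,235) to (555,260). Pushing now.

```bash
python3 -m jog '[[[-0.0041,0,0.0028,0,0,0],[-0.0041,0,0.0028,0,0,0],[-0.0041,0,0.0028,0,0,0],[-0.0041,0,0.0028,0,0,0],[-0.0041,0,0.0028,0,0,0],[-0.0041,0,0.0028,0,0,0],[-0.0041,0,0.0028,0,0,0],[-0.0041,0,0.0028,0,0,0],[-0.0041,0,0.0028,0,0,0],[-0.0041,0,0.0028,0,0,0],[0,0,0,0,0,0]]]'
python3 -c "
from h import *
st()"
```

```text
clock: 5.3
tool_pos: [0.4962, 0.1903, 0.0561]
eef_rot: [0.587, 0.754, -0.183, 0.233]
contact_force: [-0.1, -0.1, 0.5]
opening: 0.013
finger_force: 0.0
t 5.3 mould pos [0.0244 0.1064 0.0561] rot(toolaxes) [ 0.0026 -0.601   0.0004] F mould [-0.1667 -0.0485  0.4943] open 0.013 q [-0.7   1.   -0.11  1.82  0.83  0.87 -1.25]
```

```bash
python3 -m jog '[[[-0.0025,0,0.0017,0,0,0],[-0.0025,0,0.0017,0,0,0],[-0.0025,0,0.0017,0,0,0],[-0.0025,0,0.0017,0,0,0],[0,0,0,0,0,0]]]'
python3 -c "
from h import *
st();s=get_state();d=snapshot('top');cv2.imwrite('pics/t1.png',cv2.resize(d['frame'][120:240,225:355,::-1],None,fx=5,fy=5,interpolation=2))
d=snapshot('scene');cv2.imwrite('pics/s1.png',cv2.resize(d['frame'][110:270,290:450,::-1],None,fx=3.7,fy=3.7,interpolation=2))"
```

```text
clock: 5.92
tool_pos: [0.4992, 0.1788, 0.056]
eef_rot: [0.587, 0.754, -0.183, 0.233]
contact_force: [0.3, -0.1, 1.0]
opening: 0.006
finger_force: 0.0
t 5.92 mould pos [0.0244 0.0946 0.056 ] rot(toolaxes) [ 0.0025 -0.6007  0.0002] F mould [ 0.304  -0.166   0.9551] open 0.006 q [-0.69  0.99 -0.1   1.84  0.85  0.85 -1.25]
```

View pics/s1.png

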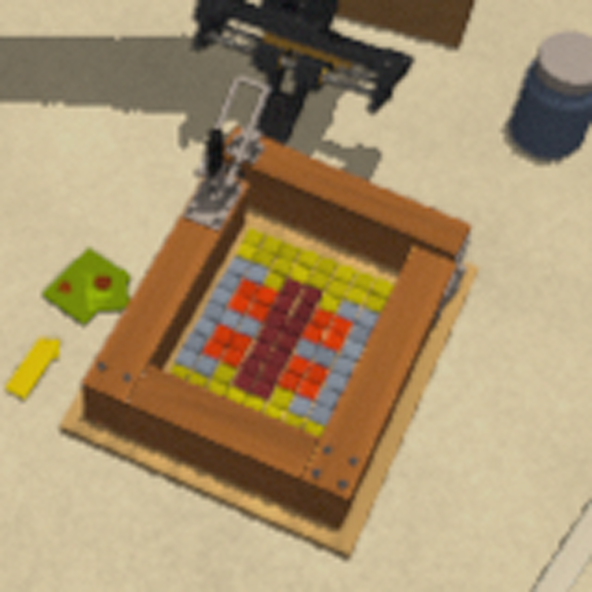

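The gate is now almost shut. The bail stands raised over it, with its bar at about (255,85) in this crop. I'll creep on to the seal.

```bash
python3 -m jog '[[[-0.0012,0,0.0008,0,0,0],[-0.0012,0,0.0008,0,0,0],[0,0,0,0,0,0]]]';python3 -c "
from h import *
st()"
python3 -m jog '[[[-0.0012,0,0.0008,0,0,0],[0,0,0,0,0,0]]]';python3 -c "
from h import *
st()"
python3 -m jog '[[[-0.0012,0,0.0008,0,0,0],[0,0,0,0,0,0]]]';python3 -c "
from h import *
st()"
```

```text
clock: 6.4
tool_pos: [0.4997, 0.1764, 0.056]
eef_rot: [0.587, 0.754, -0.183, 0.233]
contact_force: [-0.8, -1.2, 0.1]
opening: 0.004
finger_force: 0.1
t 6.4 mould pos [0.0243 0.0922 0.056 ] rot(toolaxes) [ 0.0025 -0.6002 -0.0002] F mould [-1.0288 -0.9391  0.1013] open 0.004 q [-0.68  0.99 -0.1   1.84  0.85  0.85 -1.25]
clock: 6.65
tool_pos: [0.4999, 0.1757, 0.0559]
eef_rot: [0.587, 0.754, -0.182, 0.232]
contact_force: [-1.7, 1.2, 0.7]
opening: 0.009
finger_force: 0.8
t 6.65 mould pos [0.0244 0.0914 0.0559] rot(toolaxes) [ 0.0022 -0.5992 -0.0006] F mould [-1.3711  1.6     0.7371] open 0.009 q [-0.68  0.99 -0.1   1.84  0.85  0.85 -1.25]
clock: 6.9
tool_pos: [0.5001, 0.1749, 0.0558]
eef_rot: [0.587, 0.754, -0.182, 0.232]
contact_force: [-1.7, 3.7, 1.5]
opening: 0.005
finger_force: 2.2
t 6.9 mould pos [0.0243 0.0906 0.0558] rot(toolaxes) [ 0.0021 -0.5981 -0.0009] F mould [-0.707   4.0304  1.5338] open 0.005 q [-0.68  0.99 -0.1   1.84  0.86  0.84 -1.25]
```

```bash
python3 -m jog '[[[-0.001,0,0.0007,0,0,0],[0,0,0,0,0,0],[0,0,0,0,0,0]]]';python3 -c "
from h import *
st(); q=w2m(get_state()['tool_pos']); row(m2w([.0,q[1]+.13,.16]),tool(.5),6)"
```

```text
clock: 7.28
tool_pos: [0.5001, 0.1744, 0.0557]
eef_rot: [0.587, 0.755, -0.181, 0.231]
contact_force: [-4.1, 5.5, 1.9]
opening: 0.003
finger_force: 3.1
t 7.28 mould pos [0.0243 0.0901 0.0557] rot(toolaxes) [ 0.0019 -0.597  -0.0014] F mould [-2.665   6.3174  1.8808] open 0.003 q [-0.68  0.99 -0.1   1.85  0.86  0.84 -1.25]
6 x [0.0092, -0.0041, -0.0262, -0.0003, 0.0162, 0.0003]
```

Seal reached at about 6 N. I'll back off and look from two wrist poses plus the fixed cameras.

```bash
python3 -m jog '[[[0.016,0,-0.011,0,0,0],[0.016,0,-0.011,0,0,0],[0,0,-0.05,0,0,0],[0,0,-0.05,0,0,0],[0,0,-0.05,0,0,0],[0,0,-0.04,0,0,0]]]'
python3 -c "
from h import *
st(); row(m2w([.0,.045,.235]),tool(.5),4);"
```

```text
clock: 8.02
tool_pos: [0.4645, 0.3166, 0.2146]
eef_rot: [0.586, 0.754, -0.182, 0.232]
contact_force: [-0.4, 0.3, -0.7]
opening: 0.003
finger_force: 0.0
t 8.03 mould pos [0.0246 0.2367 0.2146] rot(toolaxes) [ 0.0016 -0.599  -0.0015] F mould [-0.3163  0.3882 -0.7168] open 0.003 q [-0.83  0.82 -0.21  1.56  0.6   1.29 -1.08]
4 x [-0.0433, -0.0062, 0.0212, -0.0003, 0.0248, 0.0004]
```

```bash
python3 -m jog '[[[-0.0433,-0.006,0.021,0,0.025,0],[-0.0433,-0.006,0.021,0,0.025,0],[-0.0433,-0.006,0.021,0,0.025,0],[-0.0433,-0.006,0.021,0,0.025,0],[0,0,0,0,0,0],[0,0,0,0,0,0]]]'
python3 -c "
from h import *
import pickle
st();s=get_state();d=snapshot('wrist');pickle.dump((s,d),open('wB.pkl','wb'))
row(m2w([.07,.06,.26]),tool(0),4)"
```

```text
clock: 8.78
tool_pos: [0.489, 0.1245, 0.2343]
eef_rot: [0.595, 0.765, -0.152, 0.194]
contact_force: [-0.6, -0.1, 0.3]
opening: 0.001
finger_force: 0.0
t 8.78 mould pos [0.0012 0.0444 0.2343] rot(toolaxes) [ 0.0017 -0.499  -0.0009] F mould [-0.6306  0.0195  0.3231] open 0.001 q [-0.51  0.63 -0.2   1.9   0.7   0.99 -0.94]
4 x [0.0015, 0.0172, -0.0074, -0.0004, 0.1247, 0.0006]
```

```bash
python3 -m jog '[[[0.0015,0.017,-0.0074,0,0.125,0],[0.0015,0.017,-0.0074,0,0.125,0],[0.0015,0.017,-0.0074,0,0.125,0],[0.0015,0.017,-0.0074,0,0.125,0],[0,0,0,0,0,0],[0,0,0,0,0,0]]]'
python3 -c "
from h import *
import pickle
st();s=get_state();d=snapshot('wrist');pickle.dump((s,d),open('wA.pkl','wb'))
B=pickle.load(open('wB.pkl','rb'));t=snapshot('top')
out=[]
for (ss,dd) in ((s,d),B):
    C=camT(dd,ss); print(proj(dd,C,m2w([0,.066,.075])),proj(dd,C,m2w([0,.07,.14])),proj(dd,C,m2w([0,0,.088])))
    u,v=proj(dd,C,m2w([0,.05,.1])).astype(int); print('orig',u-50,v-75)
    f=dd['frame'][max(v-75,0):v+75,u-50:u+50]; print(f.shape)
    out.append(cv2.resize(f,(400,600),interpolation=2)[:,:,::-1])
cv2.imwrite('pics/AB.png',np.hstack(out))"
```

```text
clock: 9.57
tool_pos: [0.5498, 0.1558, 0.2595]
eef_rot: [0.613, 0.79, -0.002, -0.001]
contact_force: [-0.8, -0.8, -0.3]
opening: 0.004
finger_force: 0.0
t 9.57 mould pos [0.0678 0.0598 0.2595] rot(toolaxes) [ 0.0044 -0.0007 -0.0027] F mould [-0.982  -0.5611 -0.349 ] open 0.004 q [-0.08  0.62 -0.46  1.69  0.33  0.91 -0.43]
[260.8295 173.0031] [247.3992 184.249 ] [262.0725 229.617 ]
orig 207 117
(150, 100, 3)
[317.5106  89.133 ] [317.2094 125.881 ] [317.568  157.4467]
orig 267 45
(150, 100, 3)
```

View pics/AB.png

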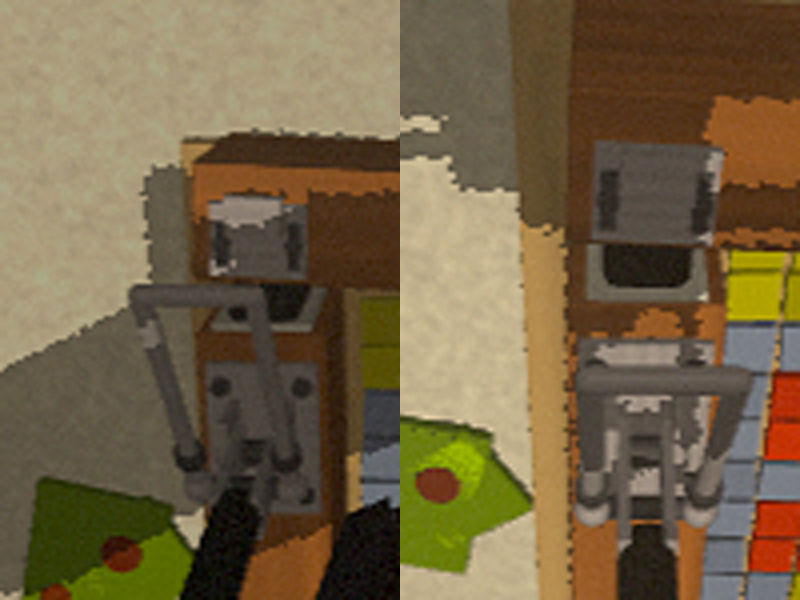

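In the left half (view A) the bar runs (140,295)–(262,297). In the right half (view B) it runs (583,380)–(745,381). The hook plate on the gate is at (257,240) in A and (657,195) in B, and the gate's inner edge rests against the black bulb seal. I'll triangulate these.

Run:
```python
from h import *
import pickle
A=pickle.load(open('wA.pkl','rb'));B=pickle.load(open('wB.pkl','rb'))
oA=np.array([207,117]);oB=np.array([267,45])
def T(n,a,b):
    a=oA+np.array(a)/4; b=oB+(np.array(b)-[400,0])/4
    P=tri([(A[1],camT(A[1],A[0]),a),(B[1],camT(B[1],B[0]),b)]);print(n,w2m(P));return w2m(P)
l=T("barL",(140,295),(583,380));r=T("barR",(262,297),(745,381))
T("rodbaseL",(188,458),(592,490));T("rodbaseR",(288,458),(708,490))
T("plateinL",(208,278),(597,241));T("plateinR",(305,280),(712,243))
T("plateoutR",(308,208),(718,152));T("plateoutL",(210,205),(595,145))
T("clampplateL",(207,365),(578,342));T("clampplateR",(322,365),(714,342))
T("gateOutL",(195,163),(572,80))
c=(l+r)/2
from scipy.optimize import fsolve
f=lambda v:[20*np.cos(v[0])*-1+84*np.cos(v[1])-c[1]*1e3, 88+20*np.sin(v[0])+84*np.sin(v[1])-c[2]*1e3]
for g in ([1.4,.6],[1.6,.9],[.5,.5]): print(c,fsolve(f,g))
crop=[]
for (s,d),(u,v) in ((A,(271,176)),(B,(331,93))):
    f=d['frame'][v-18:v+18,u-20:u+20].astype(float);f=np.clip((f-f.min())*1.6,0,255).astype('uint8')
    crop.append(cv2.resize(f,(400,360),interpolation=2)[:,:,::-1])
cv2.imwrite('pics/hk.png',np.hstack(crop))
```

```text
barL [-0.0027  0.0669  0.1524]
barR [0.0254 0.0669 0.1529]
rodbaseL [-0.0025  0.0107  0.1167]
rodbaseR [0.0245 0.0106 0.1163]
plateinL [-0.0019  0.0509  0.077 ]
plateinR [0.0254 0.0488 0.073 ]
plateoutR [0.0261 0.0693 0.0694]
plateoutL [-0.0018  0.071   0.0709]
clampplateL [-0.0061  0.0209  0.0711]
clampplateR [0.0287 0.0202 0.0694]
gateOutL [-0.0068  0.0821  0.0641]
[0.0114 0.0669 0.1527] [1.369  0.5662]
[0.0114 0.0669 0.1527] [1.369  0.5662]
[0.0114 0.0669 0.1527] [1.369  0.5662]
```

View pics/hk.png

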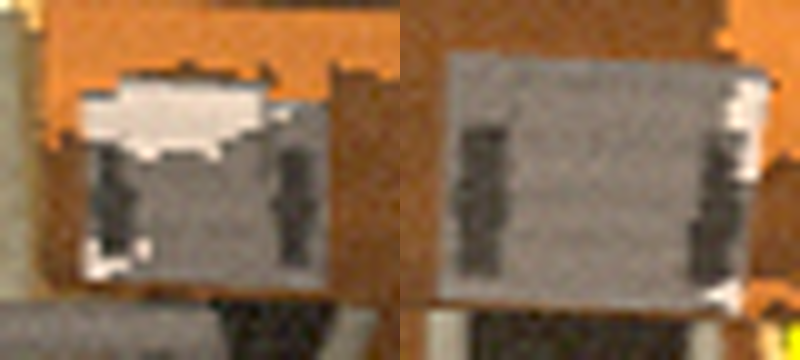

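The left half (A) shows the hook's lit lip, outer edge at (192,85), standing over the plate from (83,95) to (328,285). Plate and bail centre both give the clamp line at x≈+11.5 mm in my frame, so I'll shift the origin there.

```bash
python3 - <<'E'
import json
from h import *
import pickle
A=pickle.load(open('wA.pkl','rb'));C=camT(A[1],A[0])
for z in (.081,.085): print(w2m(atz(A[1],C,(270.2,166.5),z)))
o=m2w([.0118,0,0]);json.dump(dict(o=[o[0],o[1]],a=.248),open('m.json','w'))
E
python3 - <<'E'
from h import *
st()
# bail grasp: bar at (y .0669,z .1527), elevation .566; grip 11mm behind bar, TCP 3mm beyond the rod axis
e=.566; u=np.array([0,np.cos(e),np.sin(e)]); n=np.array([0,-np.sin(e),np.cos(e)])
print("want tool z = -n => tilt",-e)
for k in (.05,-.003):
    b=np.array([0,.0669,.1527])-.013*u
    p=b+n*k; print(p)
row(m2w(np.array([0,.0669,.1527])-.013*u+n*.05),tool(-.35),4)
E
```

```text
[0.0123 0.0749 0.081 ]
[0.013  0.0758 0.085 ]
t 9.68 mould pos [0.056  0.0603 0.2597] rot(toolaxes) [ 0.004  -0.0006 -0.0042] F mould [-1.1527  0.6323 -0.0607] open 0.005 q [-0.08  0.62 -0.46  1.69  0.33  0.91 -0.43]
want tool z = -n => tilt -0.566
[0.     0.0291 0.1879]
[0.     0.0575 0.1432]
4 x [-0.0101, -0.014, 0.0169, -0.0012, 0.0876, 0.0009]
```

```bash
cat >> h.py <<'E'
DY=.0025  # my frame y minus true y
from scipy.optimize import fsolve
def chain(y,z,g=(1.4,.5)):
    f=lambda v:[-20*np.cos(v[0])+84*np.cos(v[1])-(y-DY)*1e3, 88+20*np.sin(v[0])+84*np.sin(v[1])-z*1e3]
    return fsolve(f,g)
def grasp(y,z,t,back=.013,deep=.005,g=(1.6,.0)):
    L,e=chain(y,z,g); return np.array([0,y,z])-back*np.array([0,np.cos(e),np.sin(e)])-deep*np.array([0,np.sin(t),np.cos(t)]),L,e
E
python3 - <<'E'
from h import *
for y,z,t in ((.0669,.1527,0),(.075,.125,.15),(.083,.1,.3),(.083,.076,.4),(.074,.0745,.4)): print(y,z,grasp(y,z,t))
p=grasp(.0669,.1527,0)[0]; row(m2w(p+[0,0,.05]),tool(0),3)
E
```

```text
0.0669 0.1527 (array([0.    , 0.056 , 0.1406]), np.float64(1.2603775144078815), np.float64(0.574627848859927))
0.075 0.125 (array([0.    , 0.0616, 0.1171]), np.float64(1.0894623965168726), np.float64(0.23149589765200104))
0.083 0.1 (array([0.    , 0.0686, 0.0964]), np.float64(1.4130650374302827), np.float64(-0.09241391076697908))
0.083 0.076 (array([0.    , 0.069 , 0.0763]), np.float64(1.7090223329111969), np.float64(-0.38837120624757737))
0.074 0.0745 (array([0.    , 0.0601, 0.0749]), np.float64(1.2706289823725847), np.float64(-0.39863808708682796))
3 x [-0.0014, -0.0186, 0.0231, -0.0013, 0.0002, 0.0014]
```

```bash
python3 -m jog '[[[-0.0014,-0.0186,0.0231,-0.001,0,0.001],[-0.0014,-0.0186,0.0231,-0.001,0,0.001],[-0.0014,-0.0186,0.0231,-0.001,0,0.001],[0,0,0,0,0,0],[0,0,0.015,0,0,0],[0,0,0.015,0,0,0],[0,0,0,0,0,0]]]' 0.052 4
python3 - <<'E'
from h import *
st();p=grasp(.0669,.1527,0)[0]; row(m2w(p),tool(0),2)
d=snapshot("scene");cv2.imwrite('pics/s2.png',cv2.resize(d['frame'][100:200,300:400,::-1],(600,600),interpolation=2))
s=get_state();d=snapshot("wrist");C=camT(d,s);print(proj(d,C,m2w([0,.0669,.1527])))
a=d['frame'][130:300,230:410,::-1];cv2.imwrite('pics/w3.png',cv2.resize(a,None,fx=3.3,fy=3.3,interpolation=2))
E
```

```text
clock: 10.55
tool_pos: [0.4978, 0.1362, 0.1598]
eef_rot: [0.615, 0.788, -0.001, -0.0]
contact_force: [-1.1, -0.2, -0.8]
opening: 0.592
finger_force: 0.0
t 10.55 mould pos [0.0009 0.0536 0.1598] rot(toolaxes) [ 0.0013 -0.0004  0.0032] F mould [-1.0982  0.1041 -0.8405] open 0.592 q [-0.12  0.69 -0.38  1.96  0.45  0.57 -0.56]
2 x [0.0012, -0.0004, 0.0096, -0.0006, 0.0002, -0.0016]
[316.5983 230.1426]
```

View pics/w3.png

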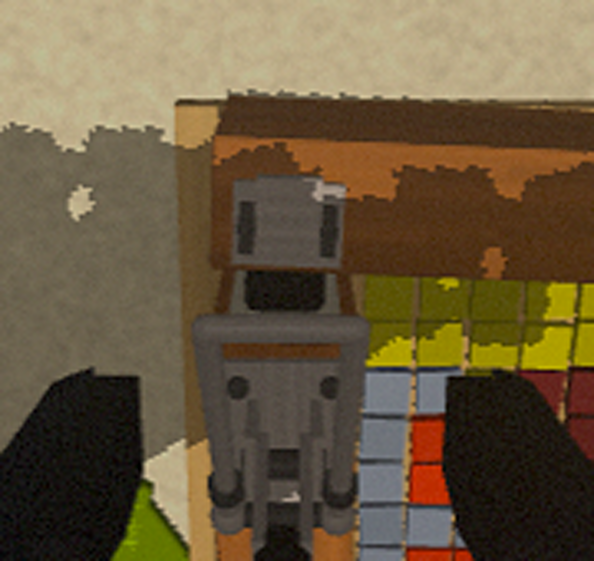

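The fingers at (140,440) and (447,440) straddle the bail, whose bar is at (281,327) with ends at x=195 and 367. They need about 2 mm of shift in −y of the tool. The hook is straight ahead at (288,220). Going down to grip.

```bash
python3 -m jog '[[[0.0012,-0.001,0.0096,0,0,-0.0016],[0.0012,-0.001,0.0096,0,0,-0.0016],[0,0,0,0,0,0]]]'
python3 -m jog '[[[0,0,0,0,0,0],[0,0,0,0,0,0],[0,0,0,0,0,0],[0,0,0,0,0,0]]]' 0.02 5
python3 - <<'E'
from h import *
st()
x=w2m(get_state()["tool_pos"])[0]
p=grasp(.075,.125,.15)[0];p[0]=x; row(m2w(p),tool(.15),4)
E
```

```text
clock: 11.02
tool_pos: [0.4949, 0.138, 0.1409]
eef_rot: [0.614, 0.789, -0.001, -0.0]
contact_force: [0.4, -0.2, -0.2]
opening: 0.587
finger_force: 0.0
clock: 11.52
tool_pos: [0.4956, 0.1381, 0.1419]
eef_rot: [0.614, 0.789, 0.0, 0.0]
contact_force: [-0.4, -0.1, 0.6]
opening: 0.345
finger_force: 5.0
t 11.53 mould pos [-0.0008  0.0561  0.1419] rot(toolaxes) [-0.0008  0.      0.0002] F mould [-0.4342  0.049   0.6416] open 0.345 q [-0.15  0.71 -0.35  1.98  0.47  0.52 -0.58]
4 x [0.0017, -0.0, 0.0061, 0.0002, -0.0375, -0.0001]
```

```bash
python3 -m jog '[[[0.0017,0,0.006,0,-0.0375,0],[0.0017,0,0.006,0,-0.0375,0],[0.0017,0,0.006,0,-0.0375,0],[0.0017,0,0.006,0,-0.0375,0],[0,0,0,0,0,0]]]'
python3 - <<'E'
from h import *
st()
p=grasp(.084,.100,.3)[0];p[0]=-.0006; row(m2w(p),tool(.3),4)
E
```

```text
clock: 12.15
tool_pos: [0.4939, 0.1449, 0.1171]
eef_rot: [0.612, 0.788, -0.045, 0.059]
contact_force: [-1.1, 1.8, 0.9]
opening: 0.347
finger_force: 5.0
t 12.15 mould pos [-0.0008  0.0631  0.1171] rot(toolaxes) [-0.0007 -0.149  -0.0021] F mould [-0.601   2.0046  0.8898] open 0.347 q [-0.36  0.75 -0.18  1.99  0.57  0.51 -0.76]
4 x [0.0027, 0.0, 0.0047, 0.0003, -0.0378, 0.0005]
```

```bash
python3 -m jog '[[[0.003,0,0.0047,0,-0.0375,0],[0.003,0,0.0047,0,-0.0375,0],[0.003,0,0.0047,0,-0.0375,0],[0.003,0,0.0047,0,-0.0375,0],[0,0,0,0,0,0],[0,0,0,0,0,0]]]'
python3 - <<'E'
from h import *
st();s=get_state();d=snapshot("wrist");C=camT(d,s);print(proj(d,C,m2w([0,.084,.1])),proj(d,C,m2w([0,.0758,.085])))
u,v=proj(d,C,m2w([0,.08,.09])).astype(int);print(u-45,v-45)
a=d['frame'][v-45:v+45,u-45:u+45,::-1];cv2.imwrite('pics/w4.png',cv2.resize(a,None,fx=6,fy=6,interpolation=2))
p=grasp(.084,.0765,.4)[0];p[0]=-.0006; row(m2w(p),tool(.4),4)
E
```

```text
clock: 12.9
tool_pos: [0.4924, 0.151, 0.0967]
eef_rot: [0.608, 0.78, -0.091, 0.118]
contact_force: [-1.2, 0.6, 0.3]
opening: 0.347
finger_force: 5.0
t 12.9 mould pos [-0.0007  0.0693  0.0967] rot(toolaxes) [-0.0008 -0.2985  0.0011] F mould [-1.0335  0.8861  0.2948] open 0.347 q [-0.55  0.81 -0.04  1.98  0.64  0.53 -0.91]
[320.1327 242.4855] [319.9277 234.8785]
274 190
4 x [0.0018, 0.0, 0.0047, 0.0001, -0.0254, -0.0003]
```

View pics/w4.png

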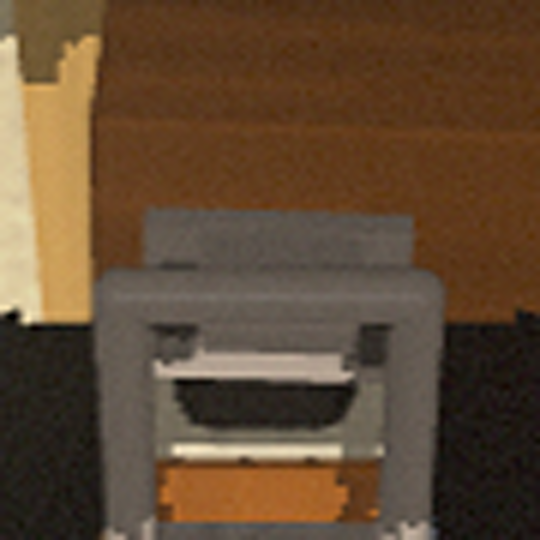

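The bar spans (100–443,295) and hides the lip just behind it; the plate's outer edge at row 212 is clear beyond it. That puts the bar outside the lip, so I'll lower it.

```bash
python3 -m jog '[[[0.0018,0,0.0047,0,-0.025,0],[0.0018,0,0.0047,0,-0.025,0],[0.0018,0,0.0047,0,-0.025,0],[0,0,0,0,0,0]]]'; python3 -c "
from h import *
st()
p=grasp(.084,.0745,.4)[0];p[0]=-.0006; row(m2w(p),tool(.4),2)"
```

```text
clock: 13.45
tool_pos: [0.4921, 0.1523, 0.0808]
eef_rot: [0.603, 0.776, -0.115, 0.148]
contact_force: [-0.4, -0.1, -0.1]
opening: 0.348
finger_force: 5.0
t 13.45 mould pos [-0.0008  0.0706  0.0808] rot(toolaxes) [-0.0003 -0.3758 -0.0012] F mould [-0.4312  0.0525 -0.0729] open 0.348 q [-0.63  0.87  0.03  1.97  0.67  0.54 -0.98]
2 x [0.0008, 0.0001, 0.0028, 0.0003, -0.0121, 0.0006]
```

```bash
python3 -m jog '[[[0.0008,0,0.0025,0,-0.012,0],[0.0004,0,0.0014,0,-0.006,0],[0,0,0,0,0,0]]]'; python3 -c "
from h import *
st()"
python3 -m jog '[[[0.0004,0,0.0012,0,-0.006,0],[0,0,0,0,0,0]]]'; python3 -c "
from h import *
st()"
```

```text
clock: 13.82
tool_pos: [0.4923, 0.1517, 0.0773]
eef_rot: [0.602, 0.774, -0.119, 0.154]
contact_force: [-1.2, 0.6, -0.1]
opening: 0.349
finger_force: 5.0
t 13.82 mould pos [-0.0007  0.07    0.0773] rot(toolaxes) [-0.0008 -0.3925 -0.    ] F mould [-0.9854  0.8798 -0.0987] open 0.349 q [-0.65  0.88  0.04  1.97  0.68  0.55 -1.  ]
clock: 14.08
tool_pos: [0.4924, 0.1513, 0.0762]
eef_rot: [0.602, 0.773, -0.121, 0.157]
contact_force: [-0.3, 1.0, 0.2]
opening: 0.348
finger_force: 5.2
t 14.07 mould pos [-0.0007  0.0696  0.0762] rot(toolaxes) [-0.0008 -0.399   0.0003] F mould [-0.0973  1.0351  0.2019] open 0.348 q [-0.65  0.88  0.05  1.97  0.68  0.55 -1.  ]
```

```bash
python3 -m jog '[[[0.0004,0,0.0009,0,0,0],[0,0,0,0,0,0]]]'; python3 -c "
from h import *
st()"
python3 -m jog '[[[0.0004,0,0.0009,0,0,0],[0,0,0,0,0,0]]]'; python3 -c "
from h import *
st()"
```

```text
clock: 14.32
tool_pos: [0.4924, 0.1511, 0.0756]
eef_rot: [0.602, 0.773, -0.121, 0.157]
contact_force: [-0.3, 1.2, 4.9]
opening: 0.344
finger_force: 7.2
t 14.32 mould pos [-0.0007  0.0694  0.0756] rot(toolaxes) [-0.0009 -0.3994  0.0006] F mould [-0.0153  1.2198  4.9293] open 0.344 q [-0.65  0.88  0.05  1.97  0.68  0.55 -1.  ]
clock: 14.58
tool_pos: [0.4924, 0.151, 0.0753]
eef_rot: [0.602, 0.773, -0.122, 0.157]
contact_force: [-2.2, 1.5, 11.6]
opening: 0.346
finger_force: 9.9
t 14.57 mould pos [-0.0007  0.0693  0.0753] rot(toolaxes) [-0.0012 -0.4001  0.0009] F mould [-1.7171  2.0062 11.5744] open 0.346 q [-0.65  0.88  0.05  1.97  0.68  0.54 -1.  ]
```

```bash
python3 -m jog '[[[-0.0005,0,-0.0012,0,0,0],[0,0,0,0,0,0]]]'; python3 -c "
from h import *
st()"
```

```text
clock: 14.82
tool_pos: [0.4924, 0.1511, 0.0757]
eef_rot: [0.602, 0.773, -0.121, 0.157]
contact_force: [-0.6, 0.9, 3.3]
opening: 0.348
finger_force: 6.9
t 14.82 mould pos [-0.0007  0.0694  0.0757] rot(toolaxes) [-0.0008 -0.3992  0.0007] F mould [-0.3251  1.0611  3.3338] open 0.348 q [-0.65  0.88  0.05  1.97  0.68  0.55 -1.  ]
```

```bash
python3 -m jog '[[[-0.0002,0,-0.0005,0,0,0],[-0.0014,0,0.0006,0,0,0],[-0.0014,0,0.0006,0,0,0],[-0.0014,0,0.0006,0,0,0],[0,0,0,0,0,0]]]'; python3 -c "
from h import *
st()"
python3 -m jog '[[[-0.0014,0,0.0006,0,0,0],[0,0,0,0,0,0]]]'; python3 -c "
from h import *
st()"
```

```text
clock: 15.45
tool_pos: [0.493, 0.1497, 0.0757]
eef_rot: [0.602, 0.774, -0.12, 0.155]
contact_force: [-4.8, 5.3, 4.8]
opening: 0.345
finger_force: 6.5
t 15.45 mould pos [-0.0005  0.0679  0.0757] rot(toolaxes) [-0.0018 -0.3946 -0.0019] F mould [-3.3194  6.2685  4.7923] open 0.345 q [-0.65  0.88  0.05  1.97  0.69  0.54 -1.  ]
clock: 15.7
tool_pos: [0.4935, 0.1475, 0.0758]
eef_rot: [0.602, 0.774, -0.12, 0.156]
contact_force: [-3.5, 4.7, 3.9]
opening: 0.341
finger_force: 5.8
t 15.7 mould pos [-0.0006  0.0657  0.0758] rot(toolaxes) [-0.0016 -0.3957 -0.0015] F mould [-2.2194  5.3682  3.8646] open 0.341 q [-0.64  0.88  0.05  1.97  0.69  0.54 -1.  ]
```

```bash
cat > prof.py <<'E'
from h import *
st();s=get_state();d=snapshot("wrist");C=camT(d,s)
f=cv2.GaussianBlur(d['frame'],(3,3),0).astype(int)
for x in (-.020,-.012,-.006,0,.006,.012):
    o=[]
    for y in np.arange(.058,.098,.002):
        u,v=proj(d,C,m2w([x,y,.077])); c=f[int(round(v)),int(round(u))]; o.append(f"{c[0]}/{c[0]-c[2]}")
    print(x,' '.join(o))
print([round(proj(d,C,m2w([0,y,.077]))[1],1) for y in np.arange(.058,.098,.002)])
E
python3 prof.py
```

```text
t 15.7 mould pos [-0.0006  0.0657  0.0758] rot(toolaxes) [-0.0016 -0.3957 -0.0015] F mould [-2.2194  5.3682  3.8646] open 0.341 q [-0.64  0.88  0.05  1.97  0.69  0.54 -1.  ]
-0.02 32/9 35/10 33/10 35/9 34/11 36/12 32/9 35/10 34/9 37/11 32/9 139/73 200/111 199/111 201/112 198/111 199/110 200/111 200/113 200/111
-0.012 93/16 72/13 74/14 63/12 88/16 84/15 104/21 112/21 95/18 91/16 99/19 101/23 99/18 109/18 104/18 91/35 100/69 93/64 94/65 98/67
-0.006 100/19 93/17 162/29 147/27 92/16 92/16 91/15 92/17 96/18 96/18 96/36 98/71 99/19 109/17 102/18 90/35 96/68 92/64 95/66 95/66
0 100/19 95/18 115/20 162/30 90/15 92/16 92/17 92/17 96/18 93/16 96/46 97/70 99/20 107/19 102/19 91/36 95/67 90/65 94/65 96/68
0.006 99/17 94/17 97/17 161/29 110/21 91/17 90/15 92/17 94/16 93/16 97/58 98/71 98/20 107/18 101/19 89/36 92/65 91/62 94/68 94/66
0.012 121/22 100/19 99/19 98/17 108/20 154/28 114/21 100/18 101/18 100/18 101/18 103/19 102/20 105/18 99/18 90/46 90/67 89/65 91/66 91/64
[np.float64(267.6), np.float64(265.5), np.float64(263.3), np.float64(261.2), np.float64(259.0), np.float64(256.7), np.float64(254.5), np.float64(252.2), np.float64(249.8), np.float64(247.4), np.float64(245.0), np.float64(242.5), np.float64(240.0), np.float64(237.5), np.float64(234.9), np.float64(232.2), np.float64(229.5), np.float64(226.8), np.float64(224.0), np.float64(221.1)]
```

```bash
python3 -m jog '[[[-0.0002,0,-0.0005,0,0,0],[-0.0014,0,0.0006,0,0,0],[0,0,0,0,0,0]]]'; python3 -c "
from h import *
st()"
python3 -m jog '[[[-0.0014,0,0.0006,0,0,0],[0,0,0,0,0,0]]]'; python3 prof.py
```

```text
clock: 16.12
tool_pos: [0.4943, 0.1436, 0.0764]
eef_rot: [0.602, 0.773, -0.122, 0.157]
contact_force: [-0.6, 2.8, -0.5]
opening: 0.348
finger_force: 5.0
t 16.12 mould pos [-0.0007  0.0617  0.0764] rot(toolaxes) [-0.0005 -0.3992  0.0006] F mould [ 0.1056  2.8361 -0.4745] open 0.348 q [-0.64  0.88  0.05  1.98  0.69  0.54 -1.  ]
clock: 16.38
tool_pos: [0.4947, 0.1419, 0.0765]
eef_rot: [0.602, 0.773, -0.122, 0.157]
contact_force: [-0.3, 2.3, -1.1]
opening: 0.347
finger_force: 5.0
t 16.38 mould pos [-0.0007  0.0599  0.0765] rot(toolaxes) [-0.0005 -0.3996  0.0008] F mould [ 0.3132  2.3443 -1.0734] open 0.347 q [-0.64  0.88  0.05  1.98  0.69  0.54 -1.  ]
-0.02 35/11 34/7 36/9 34/9 37/11 36/11 38/13 62/28 193/107 204/113 203/112 200/112 204/112 203/113 201/113 202/112 202/112 202/113 201/112 200/112
-0.012 85/15 66/12 65/13 99/18 112/20 83/16 88/17 97/19 95/18 106/20 109/18 101/18 90/34 99/66 97/67 102/70 100/67 95/64 96/65 100/66
-0.006 160/30 160/30 96/18 101/18 96/18 94/18 94/19 94/18 97/18 105/19 111/18 99/19 88/35 95/67 96/66 102/70 97/66 93/65 97/66 98/69
0 165/30 95/17 96/16 101/18 96/17 93/16 92/18 92/16 96/18 104/18 110/19 98/17 89/43 95/67 94/65 104/73 93/67 92/67 96/67 96/69
0.006 187/35 114/21 97/19 100/18 94/17 93/18 92/15 93/16 96/18 103/19 109/17 98/18 89/41 95/68 95/67 100/74 91/67 91/67 95/68 95/69
0.012 100/18 101/18 119/23 181/34 120/22 100/17 101/17 102/18 103/19 103/18 107/17 96/16 89/52 93/69 95/68 99/71 89/63 90/66 91/67 92/65
[np.float64(260.4), np.float64(258.2), np.float64(256.0), np.float64(253.7), np.float64(251.4), np.float64(249.1), np.float64(246.7), np.float64(244.3), np.float64(241.9), np.float64(239.4), np.float64(236.8), np.float64(234.3), np.float64(231.6), np.float64(228.9), np.float64(226.2), np.float64(223.4), np.float64(220.6), np.float64(217.7), np.float64(214.8), np.float64(211.8)]
```

```bash
for i in 1 2; do python3 -m jog '[[[-0.0010,0,0.0004,0,0,0],[0,0,0,0,0,0]]]' >/dev/null; python3 -c "
from h import *
st()"; done
```

```text
t 16.68 mould pos [-0.0007  0.0592  0.0766] rot(toolaxes) [-0.0006 -0.3993  0.0005] F mould [ 0.574   2.2047 -0.15  ] open 0.348 q [-0.64  0.88  0.05  1.98  0.69  0.54 -0.99]
t 16.93 mould pos [-0.0008  0.0586  0.0765] rot(toolaxes) [-0.0008 -0.3985  0.0001] F mould [-0.6452  4.1708  0.3295] open 0.345 q [-0.64  0.88  0.06  1.98  0.69  0.53 -0.99]
```

```bash
python3 -m jog '[[[-0.0010,0,0.0004,0,0,0],[0,0,0,0,0,0]]]' >/dev/null; python3 prof.py
```

```text
t 17.18 mould pos [-0.0007  0.0582  0.0765] rot(toolaxes) [-0.001  -0.3975 -0.0003] F mould [-0.7497  4.726   0.6839] open 0.349 q [-0.63  0.88  0.06  1.98  0.69  0.53 -0.99]
-0.02 36/9 34/13 39/11 36/13 36/10 37/10 36/8 194/107 204/113 203/113 201/111 203/113 204/114 204/113 204/112 204/114 201/112 203/112 202/112 201/114
-0.012 76/14 66/13 114/22 119/23 85/16 91/18 89/18 95/18 104/19 112/18 105/19 91/35 98/69 98/66 98/66 104/72 94/65 95/65 99/71 96/64
-0.006 172/31 95/16 98/17 101/18 95/17 94/17 94/17 94/17 101/19 111/19 105/19 91/35 96/67 97/66 95/67 103/73 94/66 94/65 99/69 94/66
0 125/23 96/17 97/17 101/18 94/17 93/16 94/16 94/16 101/20 110/19 103/18 89/34 95/68 95/67 97/70 102/71 93/65 94/66 98/71 93/65
0.006 130/24 95/17 99/18 102/19 92/17 92/16 92/16 94/17 101/18 109/17 103/18 88/35 94/68 95/68 96/68 100/71 92/64 93/67 98/71 89/66
0.012 101/18 116/21 186/34 127/23 102/18 103/18 101/18 104/19 103/18 107/18 101/18 91/51 95/67 93/67 95/72 97/70 90/67 93/68 91/65 89/66
[np.float64(258.6), np.float64(256.3), np.float64(254.1), np.float64(251.8), np.float64(249.4), np.float64(247.1), np.float64(244.7), np.float64(242.2), np.float64(239.7), np.float64(237.2), np.float64(234.6), np.float64(232.0), np.float64(229.3), np.float64(226.6), np.float64(223.8), np.float64(220.9), np.float64(218.1), np.float64(215.1), np.float64(212.2), np.float64(209.1)]
```

```bash
python3 -m jog '[[[-0.0010,0,0.0004,0,0,0],[0,0,0,0,0,0]]]' >/dev/null; python3 -c "
from h import *
st()"; python3 -m jog '[[[-0.0010,0,0.0004,0,0,0],[0,0,0,0,0,0]]]' >/dev/null; python3 prof.py
```

```text
t 17.48 mould pos [-0.0007  0.0578  0.0764] rot(toolaxes) [-0.0012 -0.3965 -0.0008] F mould [-2.121   6.6041  0.1357] open 0.349 q [-0.63  0.88  0.06  1.98  0.7   0.53 -0.99]
t 17.73 mould pos [-0.0007  0.057   0.0763] rot(toolaxes) [-0.0012 -0.396  -0.001 ] F mould [-1.7424  6.3495  0.524 ] open 0.345 q [-0.63  0.88  0.06  1.98  0.7   0.53 -0.99]
-0.02 36/11 35/11 36/10 39/12 37/12 37/10 139/75 207/115 202/112 202/113 202/112 205/113 204/114 204/114 203/113 203/113 203/113 204/113 201/111 203/112
-0.012 70/14 74/15 94/17 85/17 94/18 86/16 92/17 96/20 105/19 113/20 100/17 92/35 99/70 99/67 98/66 103/71 94/65 96/65 100/67 93/64
-0.006 100/18 98/17 99/18 103/19 95/16 93/17 94/17 93/17 104/19 111/18 100/18 91/36 98/68 96/69 97/66 101/71 92/65 95/65 98/67 91/65
0 122/21 96/18 100/18 101/19 94/18 94/16 93/16 97/18 105/19 111/17 100/18 91/43 96/69 95/69 97/67 98/71 93/66 92/66 97/70 91/65
0.006 104/19 97/18 99/18 101/19 93/17 92/16 92/17 94/18 102/18 110/18 99/17 90/43 95/65 95/70 99/70 96/68 92/66 94/66 97/71 89/63
0.012 119/22 145/26 103/18 103/19 101/18 103/20 103/19 103/18 104/20 108/18 97/17 92/50 95/68 94/67 99/72 92/70 91/65 93/69 91/65 90/63
[np.float64(257.5), np.float64(255.3), np.float64(253.0), np.float64(250.7), np.float64(248.3), np.float64(245.9), np.float64(243.5), np.float64(241.0), np.float64(238.4), np.float64(235.9), np.float64(233.3), np.float64(230.6), np.float64(227.9), np.float64(225.1), np.float64(222.3), np.float64(219.5), np.float64(216.5), np.float64(213.6), np.float64(210.5), np.float64(207.5)]
```

```bash
for i in 1 2 3; do python3 -m jog '[[[-0.0004,0,-0.0010,0,0,0],[0,0,0,0,0,0]]]' >/dev/null; python3 -c "
from h import *
st()"; done
```

```text
t 18.02 mould pos [-0.0007  0.0569  0.0773] rot(toolaxes) [-0.0012 -0.3961 -0.0009] F mould [-0.7808  6.5587 -0.0191] open 0.35 q [-0.63  0.88  0.05  1.98  0.7   0.53 -0.99]
t 18.27 mould pos [-0.0007  0.0566  0.0784] rot(toolaxes) [-0.0011 -0.3966 -0.0007] F mould [-1.8148  6.517   0.2233] open 0.351 q [-0.63  0.87  0.05  1.98  0.69  0.53 -0.99]
t 18.52 mould pos [-0.0007  0.0563  0.0795] rot(toolaxes) [-0.0009 -0.3971 -0.0004] F mould [-1.1025  5.523  -2.6038] open 0.346 q [-0.63  0.87  0.05  1.98  0.69  0.54 -0.99]
```

Lifting 3 mm met resistance (−2.6 N), so the bar is held under the lip. I'll set it back down and hold so that it counts.

```bash
python3 -m jog '[[[0.0006,0,0.0014,0,0,0],[0.0006,0,0.0014,0,0,0],[0,0,0,0,0,0],[0,0,0,0,0,0]]]' >/dev/null; python3 prof.py
```

```text
t 19.02 mould pos [-0.0007  0.0552  0.0771] rot(toolaxes) [-0.001  -0.3991  0.0004] F mould [-2.2825  5.3958  2.7302] open 0.35 q [-0.63  0.88  0.06  1.98  0.7   0.53 -0.99]
-0.02 37/12 36/10 35/10 34/9 35/7 131/69 205/114 203/113 203/113 202/112 206/113 203/114 203/113 206/115 204/113 204/113 204/113 202/113 204/113 203/113
-0.012 67/14 102/19 92/17 81/15 93/17 82/16 94/19 104/21 112/19 106/18 94/36 101/69 99/67 101/68 98/66 104/71 95/64 96/66 101/69 94/62
-0.006 102/19 98/19 100/18 102/19 97/18 94/17 94/18 101/20 111/17 104/19 93/37 99/70 96/70 97/66 98/70 101/71 95/66 96/65 101/71 91/66
0 103/19 98/18 98/18 101/18 94/16 93/16 94/17 100/18 111/18 104/17 91/34 96/68 96/67 97/68 96/69 99/71 93/66 94/66 99/71 92/65
0.006 100/18 98/18 100/18 99/18 94/16 94/17 94/17 101/18 109/17 99/17 93/45 95/73 97/69 95/69 97/70 96/73 93/67 95/67 98/72 90/64
0.012 100/18 102/19 103/19 101/18 102/19 102/18 104/19 104/18 108/17 97/17 90/45 96/71 94/67 92/66 99/72 94/68 92/67 94/66 93/66 89/64
[np.float64(254.4), np.float64(252.1), np.float64(249.8), np.float64(247.5), np.float64(245.1), np.float64(242.7), np.float64(240.2), np.float64(237.7), np.float64(235.1), np.float64(232.5), np.float64(229.9), np.float64(227.2), np.float64(224.4), np.float64(221.6), np.float64(218.8), np.float64(215.9), np.float64(212.9), np.float64(209.9), np.float64(206.9), np.float64(203.7)]
```

```bash
python3 -m jog '[[[0,0,0,0,0,0],[0,0,0,0,0,0],[0,0,-0.02,0,0,0],[0,0,-0.03,0,0,0],[0,0,-0.04,0,0,0],[0,0,0,0,0,0]]]' 0.056 5 >/dev/null
cat >> h.py <<'E'
def press(L,t,extra=0.): # TCP (my mould frame) for contact at lever angle L
    h=np.array([0,-np.cos(L),np.sin(L)]);n=np.array([0,np.sin(L),np.cos(L)]);x=np.array([0,np.cos(t),-np.sin(t)])
    return np.array([0,DY,.088])+.068*h+(.007+extra)*n+.009*x
E
python3 - <<'E'
from h import *
st();d=snapshot("scene");cv2.imwrite('pics/s3.png',d['frame'][:,:,::-1])
for L in (1.5,1.27): print(L,press(L,.7))
row(m2w(press(1.27,.7,.03)),tool(.7),4)
E
```

```text
t 19.82 mould pos [0.0007 0.0909 0.1617] rot(toolaxes) [-0.0051 -0.3973  0.0008] F mould [-0.1028 -1.7214 -0.3154] open 0.634 q [-0.64  0.73 -0.03  1.91  0.58  0.75 -0.9 ]
1.5 [0.     0.0116 0.1505]
1.27 [ 0.     -0.0041  0.1492]
4 x [-0.014, 0.0001, 0.0085, 0.0005, -0.0752, -0.0005]
```

```bash
python3 -m jog '[[[-0.014,0,0.0085,0,-0.075,0],[-0.014,0,0.0085,0,-0.075,0],[-0.014,0,0.0085,0,-0.075,0],[-0.014,0,0.0085,0,-0.075,0],[0,0,0,0,0,0],[0,0,0,0,0,0],[0,0,0,0,0,0]]]' 0 >/dev/null
python3 - <<'E'
from h import *
st();row(m2w(press(1.27,.7,.0)),tool(.7),6)
E
```

```text
t 20.75 mould pos [-0.0008  0.0247  0.1576] rot(toolaxes) [-0.0006 -0.6982  0.0012] F mould [-0.8436  0.7725 -0.0814] open 0.007 q [-0.77  0.84  0.14  1.93  0.74  0.84 -1.04]
6 x [-0.0028, 0.0001, 0.0042, 0.0, -0.0003, -0.0002]
```

```bash
for i in 1 2 3; do python3 -m jog '[[[-0.0028,0,0.0042,0,0,0],[-0.0028,0,0.0042,0,0,0],[0,0,0,0,0,0]]]' >/dev/null; python3 -c "
from h import *
st()"; done
```

```text
t 21.12 mould pos [-0.0011  0.0143  0.1548] rot(toolaxes) [-0.     -0.6996  0.0016] F mould [0.6069 0.1895 0.0435] open 0.006 q [-0.76  0.84  0.15  1.94  0.75  0.82 -1.05]
t 21.5 mould pos [-0.001   0.0048  0.1519] rot(toolaxes) [ 0.     -0.6997  0.0012] F mould [-0.6731 -0.4461  0.1053] open 0.002 q [-0.75  0.85  0.16  1.95  0.77  0.8  -1.05]
t 21.88 mould pos [-0.0007 -0.0044  0.149 ] rot(toolaxes) [-0.0008 -0.699   0.0007] F mould [0.2993 1.7503 0.1492] open 0.009 q [-0.74  0.85  0.17  1.96  0.78  0.78 -1.05]
```

Contact at about the predicted lever angle. Now I'll follow the arc.

Run:
```python
from h import *
def seq(Ls,p0,t0):
    out=[];p=np.array(p0);t=t0
    for L in Ls:
        tn=.55*L;q=press(L,tn);R0=mR().inv()*tool(t);d=R0.inv().apply(q-p);out.append([round(d[0],4),0,round(d[2],4),0,round(-(tn-t),4),0]);p=q;t=tn
    print(str(out).replace(' ',''))
seq(np.arange(1.21,.6,-.06),press(1.27,.7),.7)
seq(np.arange(.55,-.01,-.05),press(.61,.55*.61),.55*.61)
```

```text
[[np.float64(-0.0025),0,np.float64(0.003),0,np.float64(0.0345),0],[np.float64(-0.0024),0,np.float64(0.003),0,np.float64(0.033),0],[np.float64(-0.0023),0,np.float64(0.0031),0,np.float64(0.033),0],[np.float64(-0.0022),0,np.float64(0.0032),0,np.float64(0.033),0],[np.float64(-0.0021),0,np.float64(0.0032),0,np.float64(0.033),0],[np.float64(-0.002),0,np.float64(0.0033),0,np.float64(0.033),0],[np.float64(-0.0019),0,np.float64(0.0033),0,np.float64(0.033),0],[np.float64(-0.0018),0,np.float64(0.0034),0,np.float64(0.033),0],[np.float64(-0.0017),0,np.float64(0.0034),0,np.float64(0.033),0],[np.float64(-0.0016),0,np.float64(0.0035),0,np.float64(0.033),0],[np.float64(-0.0015),0,np.float64(0.0035),0,np.float64(0.033),0]]
[[np.float64(-0.0014),0,np.float64(0.0036),0,np.float64(0.033),0],[np.float64(-0.0011),0,np.float64(0.003),0,np.float64(0.0275),0],[np.float64(-0.001),0,np.float64(0.003),0,np.float64(0.0275),0],[np.float64(-0.0009),0,np.float64(0.003),0,np.float64(0.0275),0],[np.float64(-0.0009),0,np.float64(0.0031),0,np.float64(0.0275),0],[np.float64(-0.0008),0,np.float64(0.0031),0,np.float64(0.0275),0],[np.float64(-0.0007),0,np.float64(0.0031),0,np.float64(0.0275),0],[np.float64(-0.0006),0,np.float64(0.0031),0,np.float64(0.0275),0],[np.float64(-0.0006),0,np.float64(0.0031),0,np.float64(0.0275),0],[np.float64(-0.0005),0,np.float64(0.0031),0,np.float64(0.0275),0],[np.float64(-0.0004),0,np.float64(0.0031),0,np.float64(0.0275),0],[np.float64(-0.0003),0,np.float64(0.0032),0,np.float64(0.0275),0]]
```

```bash
python3 -m jog '[[[-0.0025,0,0.003,0,0.034,0],[-0.0024,0,0.003,0,0.033,0],[-0.0023,0,0.0031,0,0.033,0],[0,0,0,0,0,0]]]' >/dev/null; python3 -c "
from h import *
st()"
python3 -m jog '[[[-0.0022,0,0.0032,0,0.033,0],[-0.0021,0,0.0032,0,0.033,0],[0,0,0,0,0,0]]]' >/dev/null; python3 -c "
from h import *
st()"
```

```text
t 22.38 mould pos [-0.0006 -0.0157  0.1465] rot(toolaxes) [-0.0017 -0.5958  0.002 ] F mould [-0.6854  4.7116  1.2577] open 0.005 q [-0.65  0.81  0.13  1.98  0.78  0.71 -0.99]
t 22.75 mould pos [-0.0005 -0.0227  0.1437] rot(toolaxes) [-0.0019 -0.5305  0.0015] F mould [-0.1994  3.8628  3.8551] open 0.005 q [-0.59  0.79  0.1   1.99  0.77  0.66 -0.95]
```

```bash
python3 -m jog '[[[-0.002,0,0.0033,0,0.033,0],[-0.0019,0,0.0033,0,0.033,0],[0,0,0,0,0,0]]]' >/dev/null; python3 -c "
from h import *
st()"
python3 -m jog '[[[-0.0018,0,0.0034,0,0.033,0],[-0.0017,0,0.0034,0,0.033,0],[0,0,0,0,0,0]]]' >/dev/null; python3 -c "
from h import *
st()"
```

```text
t 23.12 mould pos [-0.0004 -0.0293  0.14  ] rot(toolaxes) [-0.0022 -0.4647  0.0014] F mould [-0.0392  4.8591  4.4336] open 0.006 q [-0.52  0.77  0.07  2.    0.75  0.61 -0.9 ]
t 23.5 mould pos [-0.0004 -0.0356  0.1355] rot(toolaxes) [-0.0024 -0.399   0.0015] F mould [-0.9302  4.7418  4.3365] open 0.006 q [-0.45  0.76  0.03  2.01  0.73  0.57 -0.84]
```

```bash
python3 -m jog '[[[-0.0016,0,0.0035,0,0.033,0],[-0.0015,0,0.0035,0,0.033,0],[0,0,0,0,0,0]]]' >/dev/null; python3 -c "
from h import *
st();s=get_state();print(press(.61,.335))"
```

```text
t 23.88 mould pos [-0.0005 -0.0415  0.1302] rot(toolaxes) [-0.002  -0.3341  0.0018] F mould [0.4699 2.7337 4.5868] open 0.006 q [-0.37  0.75 -0.01  2.01  0.71  0.54 -0.78]
[ 0.     -0.0407  0.1297]
```

```bash
python3 -m jog '[[[-0.0014,0,0.0036,0,0.033,0],[-0.0011,0,0.003,0,0.0275,0],[0,0,0,0,0,0]]]' >/dev/null; python3 -c "
from h import *
st()"
python3 -m jog '[[[-0.001,0,0.003,0,0.0275,0],[-0.0009,0,0.003,0,0.0275,0],[0,0,0,0,0,0]]]' >/dev/null; python3 -c "
from h import *
st()"
```

```text
t 24.25 mould pos [-0.0007 -0.0461  0.1244] rot(toolaxes) [-0.0012 -0.275   0.0015] F mould [1.1985 1.6992 3.1524] open 0.004 q [-0.3   0.75 -0.06  2.01  0.69  0.51 -0.72]
t 24.62 mould pos [-0.001  -0.0497  0.1188] rot(toolaxes) [-0.0002 -0.2202  0.0017] F mould [1.0225 1.2602 2.8705] open 0.006 q [-0.23  0.75 -0.11  2.01  0.66  0.49 -0.67]
```

```bash
python3 -m jog '[[[-0.0009,0,0.0031,0,0.0275,0],[-0.0008,0,0.0031,0,0.0275,0],[0,0,0,0,0,0]]]' >/dev/null; python3 -c "
from h import *
st();print(press(.3,.165))"
```

```text
t 25.0 mould pos [-0.0014 -0.0528  0.1127] rot(toolaxes) [ 0.0005 -0.1643  0.0023] F mould [0.0163 0.003  1.2371] open 0.002 q [-0.16  0.76 -0.16  2.    0.64  0.47 -0.61]
[ 0.     -0.0515  0.1133]
```

```bash
python3 -m jog '[[[-0.0007,0,0.0031,0,0.0275,0],[-0.0006,0,0.0031,0,0.0275,0],[0,0,0,0,0,0]]]' >/dev/null; python3 -c "
from h import *
st()"
python3 -m jog '[[[-0.0006,0,0.0031,0,0.0275,0],[0,0,0,0,0,0]]]' >/dev/null; python3 -c "
from h import *
st()"
python3 -m jog '[[[-0.0005,0,0.003,0,0.0275,0],[0,0,0,0,0,0]]]' >/dev/null; python3 -c "
from h import *
st()"
```

```text
t 25.38 mould pos [-0.0015 -0.055   0.1067] rot(toolaxes) [ 0.0007 -0.1092  0.0023] F mould [-0.0042  0.1661  0.717 ] open 0.004 q [-0.08  0.77 -0.21  2.    0.61  0.46 -0.56]
t 25.62 mould pos [-0.0012 -0.0557  0.1039] rot(toolaxes) [ 0.0001 -0.0819  0.0018] F mould [0.4426 0.3626 0.1976] open 0.004 q [-0.05  0.78 -0.24  1.99  0.6   0.45 -0.53]
t 25.88 mould pos [-0.0011 -0.0564  0.101 ] rot(toolaxes) [-0.0001 -0.0544  0.0018] F mould [0.016  0.556  0.3321] open 0.007 q [-0.01  0.79 -0.27  1.99  0.59  0.45 -0.5 ]
```

```bash
python3 -m jog '[[[-0.0004,0,0.003,0,0.0275,0],[-0.0003,0,0.002,0,0.02,0],[0,0,0,0,0,0]]]' >/dev/null; python3 -c "
from h import *
st()"
python3 -m jog '[[[0,0,0.001,0,0,0],[0,0,0,0,0,0]]]' >/dev/null; python3 -c "
from h import *
st()"
```

```text
t 26.25 mould pos [-0.001  -0.0573  0.096 ] rot(toolaxes) [-0.0003 -0.0067  0.002 ] F mould [ 0.5925 -0.2562 -0.406 ] open 0.007 q [ 0.05  0.8  -0.32  1.98  0.57  0.45 -0.45]
t 26.5 mould pos [-0.0007 -0.0564  0.0954] rot(toolaxes) [-0.0008 -0.0075 -0.    ] F mould [-0.9603 -0.5511  1.6967] open 0.005 q [ 0.04  0.8  -0.32  1.98  0.57  0.45 -0.46]
```

```bash
python3 -m jog '[[[0,0,0.001,0,0,0],[0,0,0,0,0,0]]]' >/dev/null; python3 -c "
from h import *
st()"
python3 -m jog '[[[0,0,-0.02,0,0,0],[0,0,-0.05,0,0,0],[0,0,-0.05,0,0,0],[0,0,-0.03,0,0,0],[0,0,0,0,0,0],[0,0,0,0,0,0]]]' >/dev/null
python3 - <<'E'
from h import *
st();row(m2w([0,.045,.235]),tool(.5),4)
E
```

```text
t 26.75 mould pos [-0.0007 -0.0565  0.0951] rot(toolaxes) [-0.0013 -0.008  -0.    ] F mould [-1.2423 -0.5602  8.2793] open 0.002 q [ 0.04  0.8  -0.32  1.98  0.57  0.44 -0.46]
t 27.5 mould pos [-0.0016 -0.0553  0.2433] rot(toolaxes) [ 0.001  -0.0071 -0.    ] F mould [-0.631   0.3708 -0.6151] open 0.005 q [ 0.16  0.58 -0.5   1.86  0.39  0.8  -0.3 ]
4 x [0.0253, 0.0004, -0.0028, -0.0002, -0.1232, 0.0001]
```

```bash
python3 -m jog '[[[0.0253,0,-0.0028,0,-0.123,0],[0.0253,0,-0.0028,0,-0.123,0],[0.0253,0,-0.0028,0,-0.123,0],[0.0253,0,-0.0028,0,-0.123,0],[0.014,0,0.026,0,0,0],[0.014,0,0.026,0,0,0],[0,0,0,0,0,0],[0,0,0,0,0,0]]]' >/dev/null
python3 - <<'E'
from h import *
st();s=get_state();d=snapshot("wrist");C=camT(d,s)
f=cv2.GaussianBlur(d['frame'],(3,3),0).astype(int)
for x in (-.018,-.013,0,.013,.018):
    print(x,' '.join(f"{c[0]}/{c[0]-c[2]}" for c in (f[tuple(np.round(proj(d,C,m2w([x,y,.077]))[::-1]).astype(int))] for y in np.arange(.03,.096,.003))))
for y in (.06,.068,.072,.076,.080):
    print(y,' '.join(str(f[tuple(np.round(proj(d,C,m2w([x,y,.077]))[::-1]).astype(int))][0]) for x in np.arange(-.022,.023,.002)))
E
```

```text
t 28.5 mould pos [-0.0009  0.0446  0.1771] rot(toolaxes) [ 0.     -0.4996  0.0004] F mould [ 0.807  -1.0196 -0.5439] open 0.009 q [-0.51  0.73 -0.19  1.92  0.78  0.9  -1.04]
-0.018 154/107 99/61 94/55 93/52 85/51 85/50 92/55 93/58 92/56 90/59 90/57 91/57 101/65 96/63 94/60 93/61 96/63 98/67 90/58 90/58 88/53 99/51
-0.013 100/23 97/21 97/24 98/19 95/18 99/20 97/20 98/18 95/19 95/18 93/17 104/18 98/41 96/63 95/61 92/61 93/65 98/68 89/61 91/60 84/55 91/63
0 164/122 114/79 99/68 117/26 91/23 96/19 95/19 94/19 98/19 92/18 95/19 93/18 92/43 94/64 91/62 91/62 92/65 98/67 89/60 87/60 83/56 91/59
0.013 154/30 98/20 96/18 97/19 95/20 97/20 96/18 97/19 97/19 96/20 95/19 99/19 89/51 90/64 90/63 88/64 93/66 93/64 87/60 83/60 85/57 87/61
0.018 122/43 132/68 107/16 131/55 117/83 83/56 84/58 86/63 91/65 89/64 86/59 88/62 90/60 91/64 89/63 89/63 90/67 92/66 88/61 85/58 86/60 86/62
0.06 186 94 90 92 97 88 92 99 98 98 96 95 96 95 94 84 86 95 90 86 86 86 86
0.068 185 104 99 97 97 98 97 96 97 95 96 94 96 97 94 91 91 93 91 93 91 92 91
0.072 102 93 94 93 94 94 92 93 92 93 92 91 91 90 91 90 91 90 89 90 89 88 128
0.076 103 95 99 98 99 98 99 97 97 97 97 98 97 97 97 97 97 96 96 96 96 96 98
0.08 102 95 99 99 97 98 98 96 96 98 96 97 96 94 94 93 92 92 91 93 91 92 97
```

```bash
cat > map.py <<'E'
from h import *
import pickle,sys
def show(s,d,z):
    C=camT(d,s);f=d['frame'].astype(int)
    for y in np.arange(.098,.028,-.002):
        o=''
        for x in np.arange(-.026,.0265,.001):
            u,v=np.round(proj(d,C,m2w([x,y,z]))).astype(int);c=f[v,u];sat=c[0]-c[2]
            o+=('#' if c.max()<60 else '.' if sat>40 else 'o' if c[0]<105 else 'W')
        print(f"{y:.3f}",o)
if __name__=="__main__":
    show(*pickle.load(open('wB.pkl','rb')),.075);print()
    s=get_state();d=snapshot("wrist");pickle.dump((s,d),open('wE.pkl','wb'));show(s,d,.075)
E
python3 map.py
```

```text
0.098 .....................................................
0.096 .....................................................
0.094 .....................................................
0.092 .....................................................
0.090 .....................................................
0.088 .....................................................
0.086 .....................................................
0.084 .....................................................
0.082 .....................................................
0.080 .....................................................
0.078 .....................................................
0.076 .....................................................
0.074 .............oooo.ooo................................
0.072 .............ooooooooooooooooooooooooWWWW............
0.070 ............oooooooooooooooooooooooooWWW.............
0.068 ............oooooooooooooooooooooooooWWW.............
0.066 ............oo###ooooooooooooooooooo#ooW.............
0.064 ............oo###ooooooooooooooooooo##oWW............
0.062 ............oo
[... 2400 characters left out ...]
oo##WoWoooooooooooooo#oooooo............
0.050 .........oooooo#oooooooooooooooooo#oooooo............
0.048 .........oooooo#oooooooooooooooooo##ooooo............
0.046 .........oooooo#oooooooooooooooooo##ooooo............
0.044 ......o..oooooooooooooooooooooooooooooooo............
0.042 .........oooooooooooooooooooooooooooooooo......oo....
0.040 ..........oooooWWWWWWWWWWWWWWWWWWWWWooooo............
0.038 ..........ooooWWWWWWWWWWWWWWWWWWWWWWoooooo...W......o
0.036 .........ooooooWWWWWWWWWWWWWWWWWWWWoooooo....oWWWWWWW
0.034 .........ooooo......................ooooW...ooWWWWWWW
0.032 .........ooooo......................ooooW...WWWWWWWWW
0.030 .........ooooo.....................oWoooW....WWWWWWWW
```

The map shows both rods lying flat at full width, with the bar ending at the hook plate's outer edge. The gate is drawn in on to the seal, the lever rests on its stop, and the robot is clear, so I'm handing in.

```bash
python3 -c "
from plant import *
print(finish_job())"
```

```text
the job is handed in; nothing more can be done
None
```

I handed the job in at about 28.5 s of the 67 s allowed, with the gate shut on its seal, the bail's bar under the hook's lip and the lever on its stop; the judge returned no verdict, and the highest force I read was 11.6 N on the wrist as the bar touched the gate, close to the 12 N bail limit.

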